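# Sweep the loose bottle caps into the tray

### The arm

A 6-joint arm with a two-finger parallel gripper is mounted at the origin on a cart in front of the work surface, level with it; the furniture and walls round the work are solid. World frame = base frame: x ahead of the robot, y to its left, z up, the work surface at z = 0. Lengths are in m, angles in rad, forces in N, time in s.
With the tool pointing down it reaches from about 0.35 to 0.775 m from the base axis. Payload 7.3 kg.
Tool frame: the origin (TCP) lies midway between the tips of the shut fingers; the grasp point (between the pads) lies 19 mm behind it; x points along the fingers, y is the direction in which the jaws open and shut, and the axes are right-handed (so a half turn about x gives the same grasp; the last joint's range is limited). The gripper opens to 92 mm and grips with 3 to 60 N. Pads are 19 mm wide; open, the fingers measure 130 mm over their backs; the gripper's body (75 mm by 190 mm) begins 47 mm behind the grasp point.
Start: joints at [-1.368, 0.342, 1.524, -0, 1.275, -0.146], TCP at [0.179, -0.493, 0.227] pointing down, gripper open.
Joint ranges: [-2.53, 2.53], [-0.77, 2.02], [0.04, 2.7], [-1, 4.14], [0.28, 2.66], [-3.11, 3.11]. Speed limits (rad/s): [2.57, 2.57, 3.14, 3.14, 3.14, 3.14].

### API

Orientations are given as [roll, pitch, yaw] about the fixed x, y, z axes, in that order (R = Rz(yaw) Ry(pitch) Rx(roll)).
In Python, from cell import robot gives the robot as it stands. The module is installed in compiled form; this text tells all that it offers.
- The arm moves only by the tool move_arm, never from a script. Its argument "rows" is a list of rows, each a list of 7 numbers: the opening in per cent of the stroke, from 0 (shut) to 100 (fully open), then the shift along the tool's x, y, z in m, then the turn, a rotation vector about the tool's x, y, z in rad. A call has exactly 8 rows; each row shifts and turns the pose as measured when the row begins, along the tool's axes as they then stand; what a row does not reach is not made up. A row lasts 1/8 s, in which the tool goes at most 62.5 mm and 10.7 degrees, less where a joint would pass 70% of its speed; a pose out of reach is approached as far as the arm can. A call with a gripper value outside its range is refused whole. The fingers move at their own pace and stop on an object; "squeeze" is the grip in N (left out, the last holds). Time passes only in rows, so rows that do not move let the fingers close, or fill a call up. It gives the time, the measured TCP pose, the force and the opening at its end, in the units of the state.
- robot.observe(): the state, without advancing time (a new reading comes with each control period).
- robot.read_camera(name): name is "scene" or "top" or "wrist"; returns the picture (480x640x3 uint8, red, green, blue); there is no depth.
- robot.camera_model(name): a dict with "mtx" (3x3 intrinsics, pixels), "extrinsics" (4x4, takes a point from camera to world coordinates). Camera axes: x right, y up, looking along -z (the intrinsics and any distortion apply to the point x, -y, -z); pixel columns grow to the right and rows downward; lengths in m; the calibration is good to about 2 mm. The wrist camera is an equidistant fisheye: a pixel r from the principal point sees the ray r / f radians off the axis. A picture is of the moment at which its call begins: read the wrist's pose just before it. camera_model takes no time and is no camera call; for the wrist camera it gives the pose at the moment of the call.
- robot.hand_in(): hands the job in, once; it reports no verdict.
The state is a dict: "time": time; "qpos": joint angles; "qvel": joint speeds; "joint_efforts": joint torques, N m; "tool_pos": TCP position; "tool_rot": TCP orientation; "contact_force": force on the tool from outside, world axes, zero at the start; "torque": the same for the moment, N m; "opening": finger opening in m.
Only numpy, scipy, OpenCV 4.12 (cv2) and the standard library are available. Lean on these libraries where they do the work, as an engineer would, in place of code of your own. Each camera call takes 0.05 s, during which the arm holds its last target.

### The job

Three loose bottle caps (orange, blue and yellow) are lying about on the bench: with the fingertips, sweep them over the bench and the sloping lip into the low green metal tray until all three lie fully inside it, past the lip. Do not pick the caps up, and leave the small reagent bottles standing where they are.

Things in the scene. Friction and masses are not known exactly. Their poses are not given: they have to be found in the camera images.
- sweep_tray: low green-painted sheet-metal tray, screwed down. Origin at bench level near its middle, z up. Open mouth on its own -x side; flat floor 3 mm above the bench from x = -40 mm to the back wall's face at +57 mm. Inner width 200 mm (y = +-100 mm), walls 3 mm thick, 29 mm high with the rim, 12 mm beside the lip. A cap is fully inside, past the lip, when its centre is at x > -25 mm
- tray_lip (a point): middle of the front edge of the tray's lip, at bench level, at x = -60 mm in the tray's frame; axes as the tray's: +x points into the tray, y along the mouth. From this edge the lip, as wide as the tray, slopes up from the bench to the 3 mm high floor over 20 mm
- cap_orange: loose plastic bottle cap lying flat, closed side up, orange coloured: a disc 30 mm across and 16.5 mm high, about 10 to 20 g, slides on the bench. Origin at the centre of its underside; z up
- cap_blue: loose plastic bottle cap lying flat, closed side up, blue coloured: a disc 30 mm across and 16.5 mm high, about 10 to 20 g, slides on the bench. Origin at the centre of its underside; z up
- cap_yellow: loose plastic bottle cap lying flat, closed side up, yellow coloured: a disc 30 mm across and 16.5 mm high, about 10 to 20 g, slides on the bench. Origin at the centre of its underside; z up
- bottle_red: small upright reagent bottle, white with a red cap, 25 mm across and 45 mm high, standing among the caps; loose and very light (under 20 g), not to be disturbed. Origin at the centre of its underside; z up
- bottle_green: small upright reagent bottle, white with a green cap, 25 mm across and 45 mm high, standing among the caps; loose and very light (under 20 g), not to be disturbed. Origin at the centre of its underside; z up
- bottle_amber: small upright reagent bottle, brown with a white cap, 28 mm across and 50 mm high, standing beside the tray, on its left; loose and very light (under 20 g), not to be disturbed. Origin at the centre of its underside; z up
There are look-alikes about, which are no part of the job. There is more than one size of the cap_blue; the one meant has the size given above.

How it is judged:
By the outcome, as a careful person would: the job done as asked, in the order asked, and still so for the second after the job is handed in, with the robot touching nothing.
It also fails if it takes over 61 s, if anything falls off the work surface, if the arm or the gripper's body presses on something with over 40 N, if the wrist force passes 120 N, or if a joint passes its speed limit or range.

## Working session

There is one attempt and no reset: what is moved stays moved. The work goes in short steps, Python scripts to look and compute and a tool call to move; the robot and the scene stay as the last step left them, time stands still between calls to the robot, and variables do not carry over. Pictures are saved under pics/ and viewed, and the job is handed in when it is done.

Besides the shell and the picture viewer there is one more tool, called after ">>>" as name(argument=value, ...), one argument or row to a line, values as JSON. move_arm: Moves the arm, as the interface text tells. Its arguments: {"type":"object","properties":{"rows":{"type":"array","items":{"type":"array","items":{"type":"number"}}},"squeeze":{"type":"number"}},"required":["rows"]}

```bash
mkdir -p pics
python3 - <<'E'
from cell import robot
import cv2
print(robot.observe())
for n in ("top","scene"):
    im=robot.read_camera(n); cv2.imwrite(f"pics/{n}0.png",im[:,:,::-1])
    m=robot.camera_model(n); print(n,m)
E
```

```text
{'time': 0.0, 'qpos': array([-1.36801100e+00,  3.42725455e-01,  1.52502077e+00,  6.29272275e-06,
        1.27539543e+00, -1.45991251e-01]), 'qvel': array([-8.52478015e-06,  6.56603128e-04,  7.27606065e-04, -7.66733692e-04,
       -1.80897278e-03, -4.73106200e-04]), 'joint_efforts': array([-5.68769046e-04, -4.31238949e+01, -2.44221997e+01,  7.17423437e-02,
        5.59775520e-02, -1.06449822e-04]), 'tool_pos': array([ 0.17936185, -0.49297674,  0.22604224]), 'tool_rot': array([-1.72067218,  1.56924731,  1.76969521]), 'contact_force': array([-0.50801878, -0.54802052, -0.64407966]), 'torque': array([ 0.02571951,  0.0055621 , -0.01427101]), 'opening': 0.09187626514299997}
top {'mtx': array([[609.97198916,   0.        , 322.74684153],
       [  0.        , 609.97198916, 239.32596377],
       [  0.        ,   0.        ,   1.        ]]), 'extrinsics': array([[-0.11556506,  0.97127434, -0.20801651,  0.33760838],
       [-0.99329571, -0.11361106,  0.02135779,  0.29488565],
       [-0.0028887 ,  0.20909012,  0.97789211,  0.94822063],
       [ 0.        ,  0.        ,  0.        ,  1.        ]])}
scene {'mtx': array([[539.70317578,   0.        , 319.48645807],
       [  0.        , 539.70317578, 246.62141056],
       [  0.        ,   0.        ,   1.        ]]), 'extrinsics': array([[ 0.62545994,  0.58957679, -0.51107639,  0.10072073],
       [-0.78018942,  0.48114367, -0.39975646, -0.03578595],
       [ 0.01021404,  0.64876804,  0.76091767,  0.68055955],
       [ 0.        ,  0.        ,  0.        ,  1.        ]])}
```

View pics/top0.png

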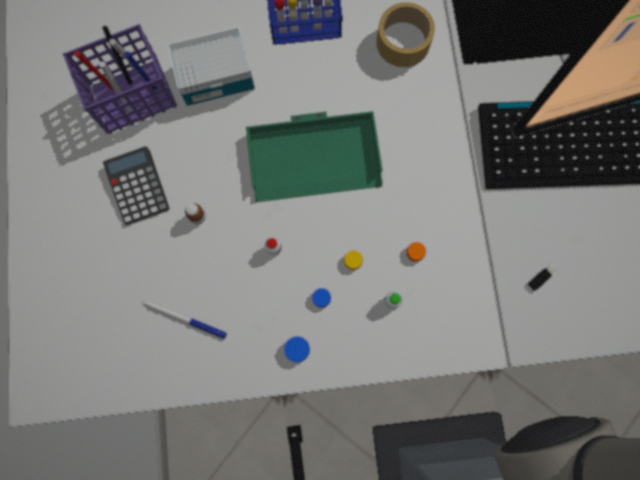

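View pics/scene0.png

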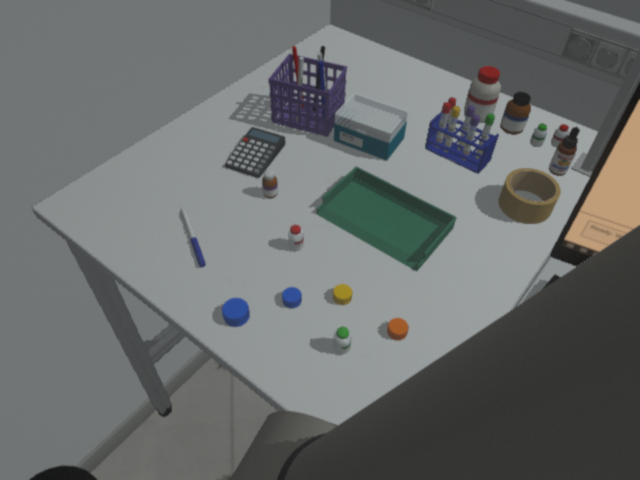

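The top view shows the tray centred at about (315,157) with its mouth edge near row 195. The caps are at orange (416,252), yellow (353,260) and small blue (321,298); the large blue one at (296,349) is the look-alike. The bottles are at red (272,245), green (395,299) and amber (194,212).

```bash
cat > h.py <<'E'
from cell import robot
import cv2, numpy as np
def ray(m,u,v):
    K=m["mtx"];E=m["extrinsics"]
    d=E[:3,:3]@np.array([(u-K[0,2])/K[0,0],-(v-K[1,2])/K[1,1],-1.]); return E[:3,3],d
def pt(m,u,v,z):
    o,d=ray(m,u,v); return o+d*(z-o[2])/d[2]
HS={"orange":((4,150,120),(13,255,255)),"yellow":((20,150,100),(32,255,255)),"blue":((105,150,80),(122,255,255)),"red":((170,120,80),(180,255,255)),"red0":((0,150,100),(3,255,255)),"green":((50,120,80),(70,255,255))}
def blobs(im,c,amin=25,amax=2500):
    h=cv2.cvtColor(im,cv2.COLOR_RGB2HSV); k=cv2.inRange(h,*[np.array(x) for x in HS[c]])
    n,l,s,ce=cv2.connectedComponentsWithStats(k)
    return [(ce[i],s[i,4],s[i,2:4]) for i in range(1,n) if amin<s[i,4]<amax],k,l
E
python3 - <<'E'
from h import *
for n in ("top","scene"):
    im=cv2.imread(f"pics/{n}0.png")[:,:,::-1].copy(); m=robot.camera_model(n)
    for c in HS:
        z=.0165 if c in("orange","yellow","blue") else .045
        for ce,a,wh in blobs(im,c)[0]: print(n,c,ce.round(1),a,wh,pt(m,*ce,z).round(4))
    if n=="top":
        print("amber",pt(m,193,209,.05))
        print("edge",pt(m,505,365,0),pt(m,285,393,0),pt(m,12,425,0),pt(m,470,130,0))
        # tray green
        h=cv2.cvtColor(im,cv2.COLOR_RGB2HSV);k=cv2.inRange(h,np.array((65,90,30)),np.array((90,255,200)))
        cs,_=cv2.findContours(k,0,1);c=max(cs,key=cv2.contourArea)
        print(cv2.contourArea(c),cv2.approxPolyDP(c,4,True)[:,0].tolist())
        cv2.imwrite("pics/crop.png",cv2.resize(im[90:370,180:440,::-1],None,fx=3,fy=3)[:,:][:600,:780])
E
```

```text
top yellow [352.9 259.6] 251 [18 18] [0.4984 0.2318 0.0165]
top blue [306.5  26.4] 1319 [72 43] [0.9042 0.2592 0.0165]
top blue [321.1 297.4] 242 [17 18] [0.4457 0.2875 0.0165]
top blue [207.4 328.1] 152 [34 17] [0.4194 0.4641 0.0165]
top blue [296.4 349. ] 467 [24 25] [0.3728 0.3334 0.0165]
top red [81.1 55.6] 45 [16 13] [0.8777 0.6289 0.045 ]
top red0 [271.3 243. ] 63 [9 9] [0.5332 0.3531 0.045 ]
top green [394.9 298.2] 72 [ 9 10] [0.4287 0.1792 0.045 ]
amber [0.59854873 0.46607673 0.05      ]
edge [0.31289947 0.0213823  0.        ] [0.31043222 0.35813741 0.        ] [0.31138527 0.76828541 0.        ] [0.69448363 0.01124822 0.        ]
9315.5 [[372, 114], [304, 115], [297, 121], [292, 117], [290, 123], [248, 128], [256, 199], [379, 185]]
scene orange [398.  326.4] 238 [19 16] [0.5004 0.1312 0.0165]
scene yellow [456.1 109.3] 27 [6 8] [1.0178 0.3276 0.0165]
scene yellow [342.6 292.6] 231 [18 19] [0.4977 0.229  0.0165]
scene blue [291.7 295.4] 220 [18 18] [0.4453 0.2853 0.0165]
scene blue [235.9 310.1] 468 [25 26] [0.3738 0.3317 0.0165]
scene red0 [489.6  71.7] 155 [19 11] [1.1448 0.3238 0.045 ]
scene red0 [295.6 228.5] 36 [8 6] [0.5331 0.3513 0.045 ]
scene green [490.7 117.2] 29 [6 9] [0.9989 0.2468 0.045 ]
scene green [542.4 126.5] 27 [7 6] [1.0356 0.1559 0.045 ]
scene green [342.6 331.9] 71 [10  9] [0.4283 0.178  0.045 ]
```

View pics/crop.png

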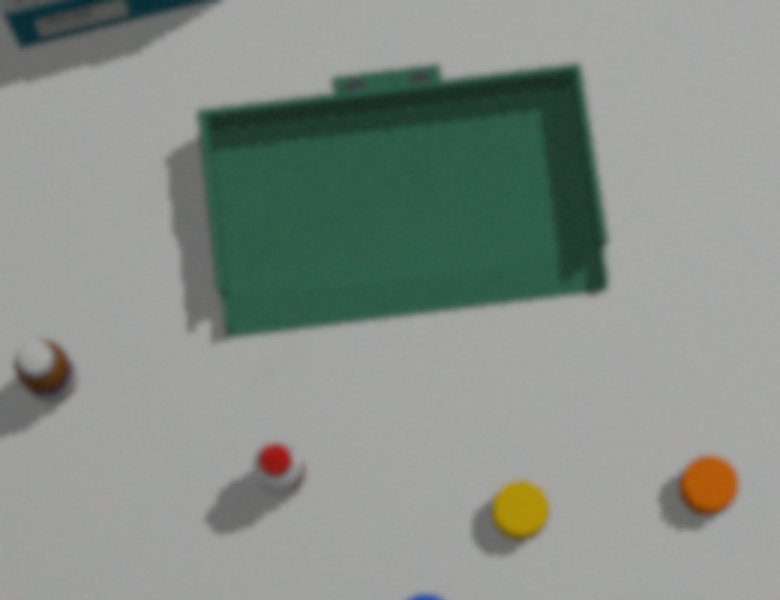

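Run:
```python
from h import *
m=robot.camera_model("top")
L=pt(m,255.3,201,0);R=pt(m,381.8,187,0)
print(L,R,np.linalg.norm(L-R)); 
y=(L-R)/np.linalg.norm(L-R); x=np.array([y[1],-y[0],0]); lip=(L+R)/2; print("lip",lip,"yaw",np.arctan2(x[1],x[0]))
# back rim corners z=.029
a=pt(m,180+201/3,90+112/3,.029);b=pt(m,180+578/3,90+66/3,.029);print(a,b,np.linalg.norm(a-b),"back dist",(a-lip)@x,(b-lip)@x,(a-lip)@y,(b-lip)@y)
o=pt(m,416.3,252,.0165)
P=dict(orange=o,yellow=pt(m,352.9,259.6,.0165),blue=pt(m,321.1,297.4,.0165),red=pt(m,271.3,243,.045),green=pt(m,394.9,298.2,.045),amber=pt(m,193,209,.05),bigblue=pt(m,296.4,349,.0165))
for k,p in P.items(): print(k,p.round(4),"tray xy",round((p-lip)@x-.06,4),round((p-lip)@y,4))
from scipy.spatial.transform import Rotation as R_
s=robot.observe();print(R_.from_euler('xyz',s['tool_rot']).as_matrix().round(3))
```

```text
[0.61469268 0.37485431 0.        ] [0.61425147 0.16921036 0.        ] 0.20564442080793346
lip [0.61447208 0.27203234 0.        ] yaw -0.002145462510352988
[0.7298042  0.37429571 0.029     ] [0.73235735 0.17058556 0.029     ] 0.20372614644350026 back dist 0.11511245301687857 0.11810265396793819 0.10251058050046356 -0.10119362034721359
orange [0.4989 0.1324 0.0165] tray xy -0.1753 -0.1399
yellow [0.4984 0.2318 0.0165] tray xy -0.176 -0.0405
blue [0.4458 0.2875 0.0165] tray xy -0.2287 0.0152
red [0.5331 0.3531 0.045 ] tray xy -0.1415 0.0809
green [0.4286 0.1792 0.045 ] tray xy -0.2457 -0.0932
amber [0.5985 0.4661 0.05  ] tray xy -0.0763 0.194
bigblue [0.3728 0.3334 0.0165] tray xy -0.3018 0.0609
[[-0.     0.342 -0.94 ]
 [ 0.001 -0.94  -0.342]
 [-1.    -0.001 -0.   ]]
```

>>> move_arm(
  rows=[
    [26,0,0,0,0.175,0,0],
    [26,0,0,0,0.175,0,0],
    [26,0,-0.02,-0.058,0,0,0],
    [26,0,-0.02,-0.058,0,0,0],
    [26,0,-0.06,-0.015,0,0,0],
    [26,0,-0.06,-0.015,0,0,0],
    [26,0,-0.06,-0.015,0,0,0],
    [26,0,-0.06,-0.015,0,0,0],
  ],
)

```text
time: 1.1
tool_pos: [0.3622, -0.2131, 0.2227]
tool_rot: [-1.171, 1.563, 1.948]
contact_force: [1.0, 0.6, -0.2]
opening: 0.0246
```

>>> move_arm(
  rows=[
    [26,0,-0.062,-0.01,-0.02,0,0],
    [26,0,-0.062,-0.01,0,0,0],
    [26,0,-0.062,-0.01,0,0,0],
    [26,0,-0.062,-0.01,0,0,0],
    [26,0,-0.062,0,0,0,0],
    [26,0,-0.062,0,0,0,0],
    [26,0,-0.062,0,0,0,0],
    [26,0,-0.062,0,0,0,0],
  ],
)

```text
time: 2.1
tool_pos: [0.4018, 0.2836, 0.2256]
tool_rot: [-1.318, 1.564, 1.821]
contact_force: [1.6, -0.4, 0.3]
opening: 0.0239
```

```bash
cat >> h.py <<'E'
from scipy.spatial.transform import Rotation as R_
def st():
    s=robot.observe();M=R_.from_euler('xyz',s['tool_rot']).as_matrix()
    print("t",round(s['time'],2),s['tool_pos'].round(4),"phi",round(float(np.arctan2(-M[1,2],-M[0,2])),3),"x",M[:,0].round(3),"F",s['contact_force'].round(1),s['opening'].round(4))
    return s,M
def to(*p):
    s,M=st(); print("tool shift to",p,(M.T@(np.array(p)-s['tool_pos'])).round(4))
E
python3 -c "
from h import *
to(.413,.2875,.1)"
```

```text
Traceback (most recent call last):
  File "h.py", line 19, in to
    s,M=st(); print("tool shift to",p,(M.T@(np.array(p)-s['tool_pos'])).round(4))
        ~~^^
  File "h.py", line 16, in st
    print("t",round(s['time'],2),s['tool_pos'].round(4),"phi",round(float(np.arctan2(-M[1,2],-M[0,2])),3),"x",M[:,0].round(3),"F",s['contact_force'].round(1),s['opening'].round(4))
                                                                                                                                                              ^^^^^^^^^^^^^^^^^^
AttributeError: 'float' object has no attribute 'round'
```

>>> move_arm(
  rows=[
    [26,0.04,-0.004,-0.012,0,0,0],
    [26,0.04,0,0,0,0,0],
    [26,0.04,0,0,0,0,0],
    [26,0.02,0,0,0,0,0],
    [26,0,0,0,0,0,0],
    [26,0,0,0,0,0,0],
    [26,0,0,0,0,0,0],
    [26,0,0,0,0,0,0],
  ],
)

```text
time: 3.1
tool_pos: [0.4132, 0.2949, 0.0826]
tool_rot: [-1.634, 1.562, 1.515]
contact_force: [0.0, -0.4, 0.3]
opening: 0.0239
```

```bash
sed -i "s/s\['opening'\].round(4)/round(s['opening'],4)/" h.py; python3 -c "
from h import *
to(.413,.2875,.01)
for n in ('wrist','scene'): cv2.imwrite(f'pics/{n}1.png',robot.read_camera(n)[:,:,::-1])
"
```

```text
t 3.1 [0.4132 0.2949 0.0826] phi 0.007 x [ 0.001  0.009 -1.   ] F [ 0.  -0.4  0.3] 0.0239
tool shift to (0.413, 0.2875, 0.01) [0.0725 0.0081 0.0003]
```

View pics/wrist1.png

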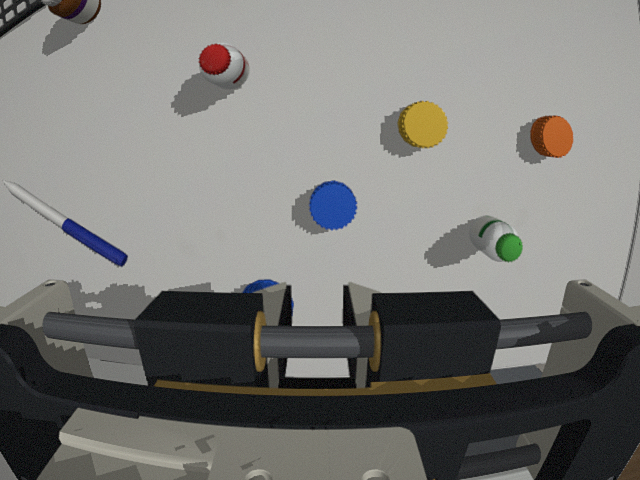

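View pics/scene1.png

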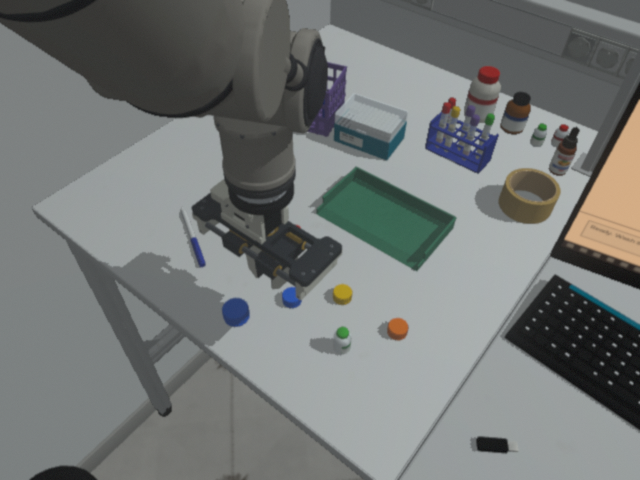

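The wrist view shows the blue cap ahead of the finger gap at (333,205), and the look-alike blue clear behind the left finger at (262,290). I'm lowering now.

>>> move_arm(
  rows=[
    [26,0.02,0.008,0,0,0,0],
    [26,0.02,0,0,0,0,0],
    [26,0.012,0,0,0,0,0],
    [26,0.008,0,0,0,0,0],
    [26,0.003,0,0,0,0,0],
    [26,0,0,0,0,0,0],
    [26,0,0,0,0,0,0],
    [26,0,0,0,0,0,0],
  ],
)

```text
time: 4.2
tool_pos: [0.4155, 0.2886, 0.0204]
tool_rot: [-2.072, 1.557, 1.076]
contact_force: [0.1, -0.1, -0.3]
opening: 0.0241
```

```bash
python3 -c "
from h import *
to(.413,.2875,.01)
for n in ('wrist',): cv2.imwrite(f'pics/{n}2.png',robot.read_camera(n)[:,:,::-1])
"
```

```text
t 4.2 [0.4155 0.2886 0.0204] phi 0.007 x [ 0.006  0.012 -1.   ] F [ 0.1 -0.1 -0.3] 0.0241
tool shift to (0.413, 0.2875, 0.01) [0.0103 0.0012 0.0026]
```

View pics/wrist2.png

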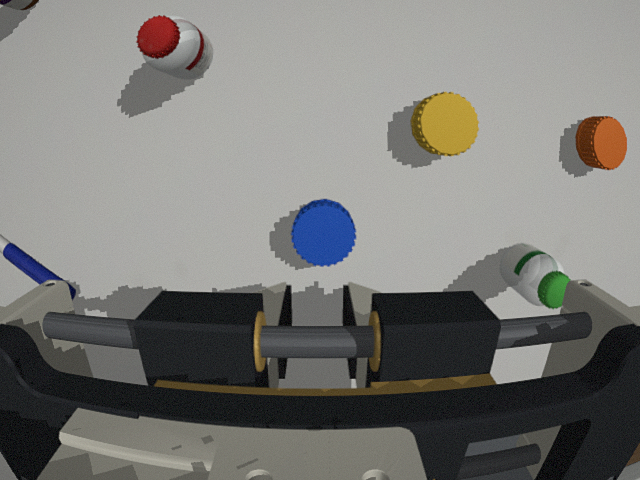

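>>> move_arm(
  rows=[
    [26,0.006,0,0,0,0,0],
    [26,0.005,0,0,0,0,0],
    [26,0,0,-0.01,0,0,0],
    [26,0,0,-0.02,0,0,0],
    [26,0,0,-0.025,0,0,0],
    [26,0,0,-0.025,0,0,0],
    [26,0,0,-0.025,0,0,0],
    [26,0,0,-0.02,0,0,0],
  ],
)

```text
time: 5.25
tool_pos: [0.5463, 0.2895, 0.009]
tool_rot: [-2.074, 1.558, 1.075]
contact_force: [0.2, 0.4, 0.5]
opening: 0.024
```

```bash
python3 -c "
from h import *
to(.56,.2875,.01)
for n in ('wrist',): cv2.imwrite(f'pics/{n}3.png',robot.read_camera(n)[:,:,::-1])
"
```

```text
t 5.25 [0.5463 0.2895 0.009 ] phi 0.008 x [ 0.006  0.012 -1.   ] F [0.2 0.4 0.5] 0.024
tool shift to (0.56, 0.2875, 0.01) [-0.0009  0.0021 -0.0137]
```

View pics/wrist3.png

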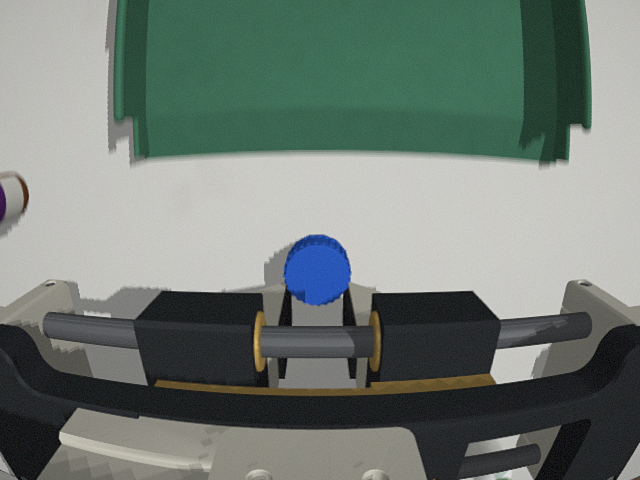

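>>> move_arm(
  rows=[
    [26,0,0,-0.02,0,0,0],
    [26,0,-0.004,-0.02,0,0,0],
    [26,0,-0.008,-0.02,0,0,0],
    [26,0,-0.008,-0.02,0,0,0],
    [26,0,-0.008,-0.02,0,0,0],
    [26,0,-0.006,-0.015,0,0,0],
    [26,0,0,-0.01,0,0,0],
    [26,0,0,0,0,0,0],
  ],
)

```text
time: 6.3
tool_pos: [0.6765, 0.3238, 0.0088]
tool_rot: [-1.973, 1.559, 1.175]
contact_force: [-0.2, -0.1, 0.0]
opening: 0.0241
```

```bash
python3 -c "
from h import *
to(.675,.325,.01)
for n in ('wrist',): cv2.imwrite(f'pics/{n}4.png',robot.read_camera(n)[:,:,::-1])
"
```

```text
t 6.3 [0.6765 0.3238 0.0088] phi 0.006 x [ 0.005  0.011 -1.   ] F [-0.2 -0.1  0. ] 0.0241
tool shift to (0.675, 0.325, 0.01) [-0.0012 -0.0012  0.0015]
```

View pics/wrist4.png

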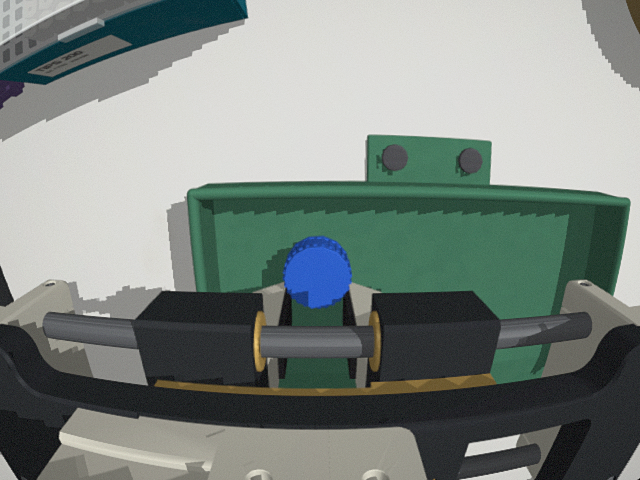

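>>> move_arm(
  rows=[
    [26,0,0,0.02,0,0,0],
    [26,-0.04,0,0,0,0,0],
    [26,-0.05,0,0,0,0,0],
    [26,0,0.023,0.05,0,0,0],
    [26,0,0.023,0.05,0,0,0],
    [26,0,0.023,0.05,0,0,0],
    [26,0,0.02,0.04,0,0,0],
    [26,0,0,0,0,0,0],
  ],
)

```text
time: 7.35
tool_pos: [0.4554, 0.2289, 0.0982]
tool_rot: [-1.862, 1.561, 1.287]
contact_force: [0.8, 1.0, -0.5]
opening: 0.024
```

```bash
python3 -c "
from h import *
to(.455,.232,.01)
for n in ('wrist',): cv2.imwrite(f'pics/{n}5.png',robot.read_camera(n)[:,:,::-1])
"
```

```text
t 7.35 [0.4554 0.2289 0.0982] phi 0.007 x [ 0.003  0.01  -1.   ] F [ 0.8  1.  -0.5] 0.024
tool shift to (0.455, 0.232, 0.01) [ 0.0882 -0.0023  0.0007]
```

View pics/wrist5.png

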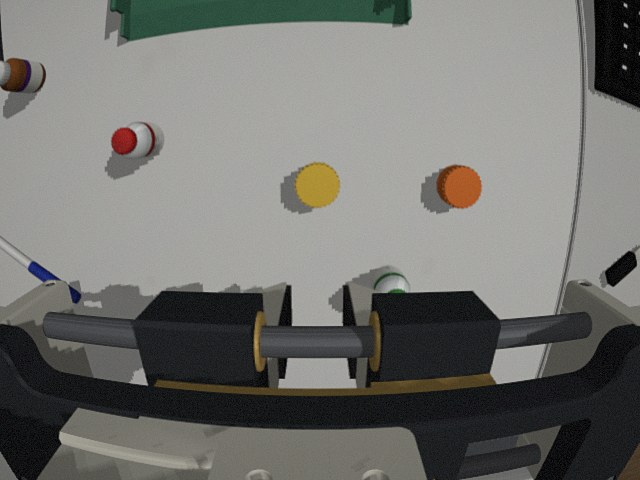

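>>> move_arm(
  rows=[
    [26,0,-0.006,-0.012,0,0,0],
    [26,0.02,0,0,0,0,0],
    [26,0.025,0,0,0,0,0],
    [26,0.02,0,0,0,0,0],
    [26,0.012,0,0,0,0,0],
    [26,0.008,0,0,0,0,0],
    [26,0.003,0,0,0,0,0],
    [26,0,0,0,0,0,0],
  ],
)

```text
time: 8.4
tool_pos: [0.4828, 0.242, 0.017]
tool_rot: [-2.489, 1.548, 0.661]
contact_force: [-0.3, 0.7, -0.6]
opening: 0.0239
```

```bash
python3 -c "
from h import *
to(.468,.232,.01)
for n in ('wrist',): cv2.imwrite(f'pics/{n}6.png',robot.read_camera(n)[:,:,::-1])
"
```

```text
t 8.4 [0.4828 0.242  0.017 ] phi 0.008 x [ 0.018  0.014 -1.   ] F [-0.3  0.7 -0.6] 0.0239
tool shift to (0.468, 0.232, 0.01) [0.0066 0.0099 0.015 ]
```

View pics/wrist6.png

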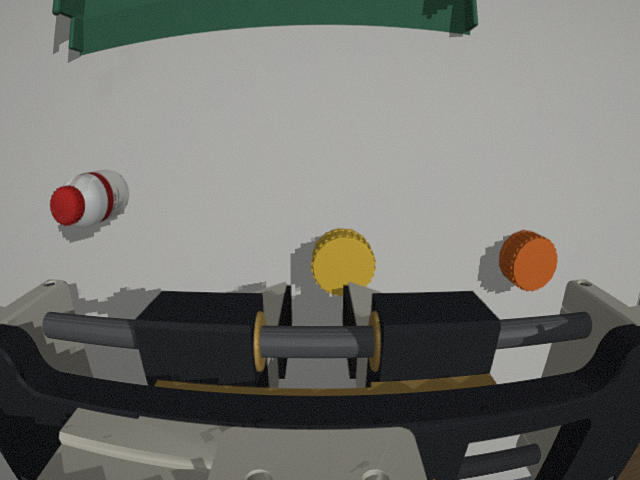

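>>> move_arm(
  rows=[
    [26,0,0,0.013,0,-0.018,0.014],
    [26,0,0.01,0,0,0,0],
    [26,0,0,0,0,0,0],
    [26,0.004,0,0,0,0,0],
    [26,0.004,0,0,0,0,0],
    [26,0,0,0,0,0,0],
    [26,0,0,0,0,0,0],
    [26,0,0,0,0,0,0],
  ],
)

```text
time: 9.45
tool_pos: [0.4713, 0.232, 0.0071]
tool_rot: [2.985, 1.57, -0.149]
contact_force: [-0.3, 0.6, -0.8]
opening: 0.0243
```

```bash
python3 -c "
from h import *
to(.468,.232,.01)
for n in ('wrist',): cv2.imwrite(f'pics/{n}7.png',robot.read_camera(n)[:,:,::-1])
"
```

```text
t 9.45 [0.4713 0.232  0.0071] phi 0.008 x [ 0.001 -0.    -1.   ] F [-0.3  0.6 -0.8] 0.0243
tool shift to (0.468, 0.232, 0.01) [-0.0029  0.      0.0033]
```

View pics/wrist7.png

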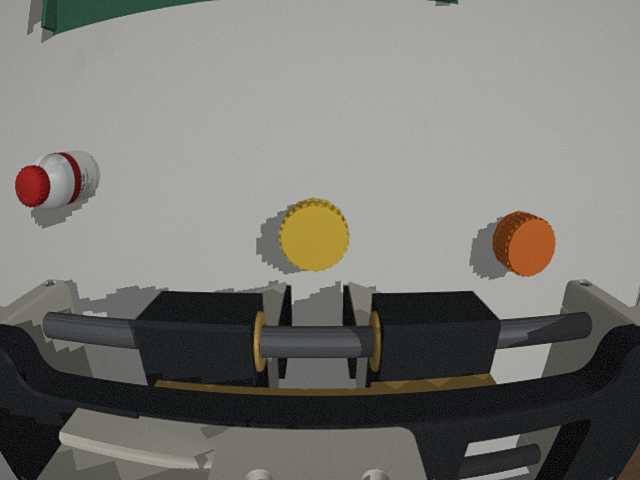

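>>> move_arm(
  rows=[
    [26,-0.002,0,-0.01,0,0,0],
    [26,0,0,-0.02,0,0,0],
    [26,0,0,-0.02,0,0,0],
    [26,0,-0.006,-0.02,0,0,0],
    [26,0,-0.006,-0.02,0,0,0],
    [26,0,-0.006,-0.02,0,0,0],
    [26,0,-0.006,-0.02,0,0,0],
    [26,0,-0.006,-0.015,0,0,0],
  ],
)

```text
time: 10.5
tool_pos: [0.625, 0.2636, 0.0117]
tool_rot: [-3.019, 1.565, 0.13]
contact_force: [-0.4, -0.4, -0.3]
opening: 0.024
```

```bash
python3 -c "
from h import *
to(.672,.262,.01)
for n in ('wrist',): cv2.imwrite(f'pics/{n}8.png',robot.read_camera(n)[:,:,::-1])
"
```

```text
t 10.5 [0.625  0.2636 0.0117] phi 0.007 x [ 0.005  0.001 -1.   ] F [-0.4 -0.4 -0.3] 0.024
tool shift to (0.672, 0.262, 0.01) [ 0.002   0.0019 -0.047 ]
```

View pics/wrist8.png

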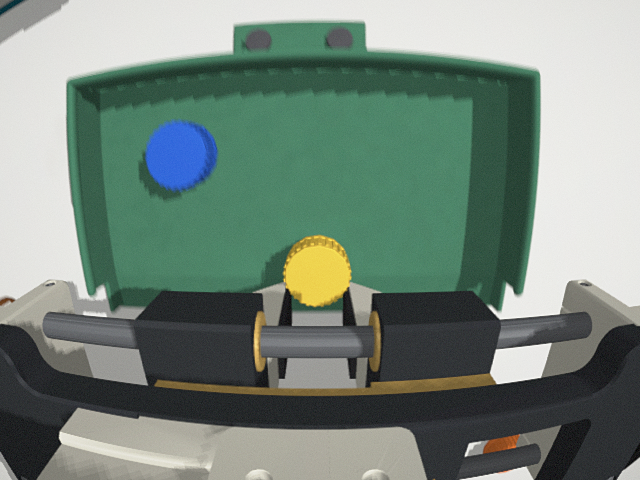

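>>> move_arm(
  rows=[
    [26,0.001,0,-0.02,0,0,0],
    [26,0,0,-0.018,0,0,0],
    [26,0,0,-0.01,0,0,0],
    [26,0,0,0,0,0,0],
    [26,0,0,0.02,0,0,0],
    [26,-0.04,0,0.01,0,0,0],
    [26,-0.05,0,0,0,0,0],
    [26,0,0,0,0,0,0],
  ],
)

```text
time: 11.55
tool_pos: [0.6428, 0.2631, 0.1024]
tool_rot: [-3.009, 1.566, 0.14]
contact_force: [-0.3, -0.1, -0.3]
opening: 0.0239
```

```bash
python3 -c "
from h import *
to(.474,.107,.1)
for n in ('wrist',): cv2.imwrite(f'pics/{n}9.png',robot.read_camera(n)[:,:,::-1])
"
```

```text
t 11.55 [0.6428 0.2631 0.1024] phi 0.007 x [ 0.004  0.001 -1.   ] F [-0.3 -0.1 -0.3] 0.0239
tool shift to (0.474, 0.107, 0.1) [0.0016 0.1549 0.1699]
```

View pics/wrist9.png

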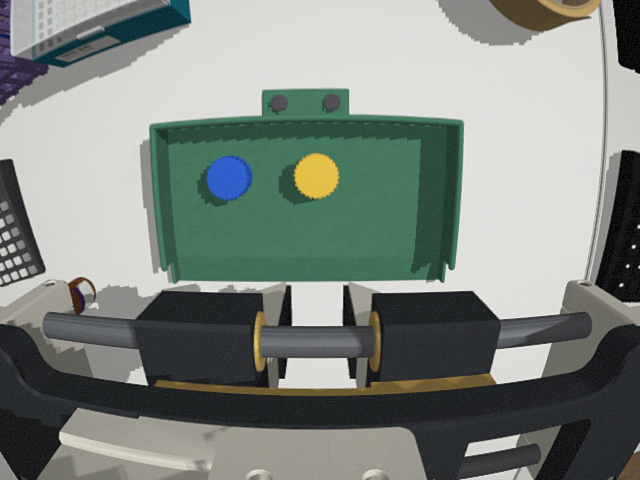

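>>> move_arm(
  rows=[
    [26,0,0.039,0.042,0,0,0],
    [26,0,0.039,0.042,0,0,0],
    [26,0,0.039,0.042,0,0,0],
    [26,0,0.036,0.042,0,0,0],
    [26,0,0,0,-0.18,0,0],
    [26,0,0,0,-0.18,0,0],
    [26,0,0,0,-0.18,0,0],
    [26,0,0,0,-0.18,0,0],
  ],
)

```text
time: 12.6
tool_pos: [0.4573, 0.1028, 0.0885]
tool_rot: [-0.616, 1.547, -3.008]
contact_force: [0.9, 0.3, -0.8]
opening: 0.0244
```

```bash
python3 -c "
from h import *
to(.474,.107,.02)
for n in ('wrist',): cv2.imwrite(f'pics/{n}10.png',robot.read_camera(n)[:,:,::-1])
"
```

```text
t 12.6 [0.4573 0.1028 0.0885] phi 0.749 x [-0.023 -0.003 -1.   ] F [ 0.9  0.3 -0.8] 0.0244
tool shift to (0.474, 0.107, 0.02) [ 0.0681  0.0092 -0.0164]
```

View pics/wrist10.png

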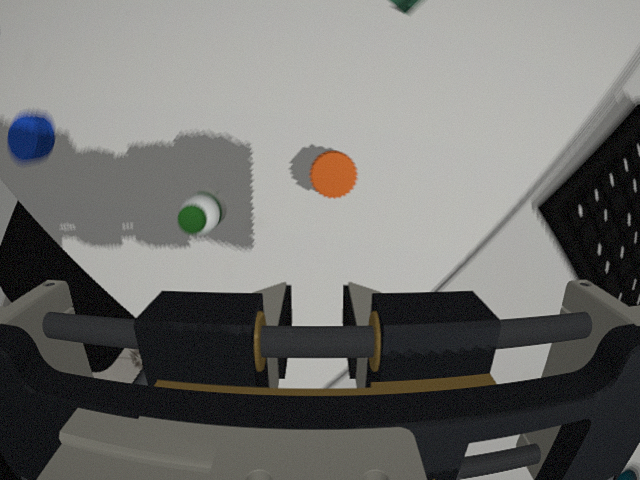

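>>> move_arm(
  rows=[
    [26,0,0.005,-0.004,0,0.019,0.0135],
    [26,0,0,0,0,0,0],
    [26,0.02,0,0,0,0,0],
    [26,0.02,0,0,0,0,0],
    [26,0.012,0,0,0,0,0],
    [26,0.006,0,0,0,0,0],
    [26,0,0,0,0,0,0],
    [26,0,0,0,0,0,0],
  ],
)

```text
time: 13.65
tool_pos: [0.4631, 0.1018, 0.0277]
tool_rot: [-1.507, 1.57, 2.377]
contact_force: [0.5, -0.3, -0.4]
opening: 0.0235
```

```bash
python3 -c "
from h import *
to(.474,.107,.01)
for n in ('wrist',): cv2.imwrite(f'pics/{n}11.png',robot.read_camera(n)[:,:,::-1])
"
```

```text
t 13.65 [0.4631 0.1018 0.0277] phi 0.742 x [-0.  0. -1.] F [ 0.5 -0.3 -0.4] 0.0235
tool shift to (0.474, 0.107, 0.01) [ 0.0177  0.0036 -0.0116]
```

View pics/wrist11.png

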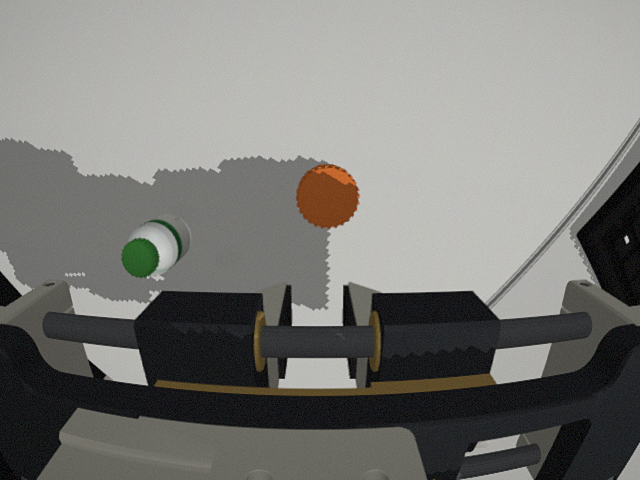

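>>> move_arm(
  rows=[
    [26,0.01,0.003,0,0,0,0],
    [26,0.007,0,0,0,0,0],
    [26,0,0,-0.012,0,0,0],
    [26,0,0,-0.018,0,0,0],
    [26,0,0,-0.02,0,0,0],
    [26,0,0,-0.02,0,0,0],
    [26,0,0,-0.02,0,0,0],
    [26,0,0,-0.01,0,0,0],
  ],
)

```text
time: 14.7
tool_pos: [0.544, 0.1713, 0.01]
tool_rot: [2.753, 1.569, 0.353]
contact_force: [0.2, 0.2, -0.6]
opening: 0.0238
```

```bash
python3 -c "
from h import *
to(.569,.1945,.01)
for n in ('wrist',): cv2.imwrite(f'pics/{n}12.png',robot.read_camera(n)[:,:,::-1])
"
```

```text
t 14.7 [0.544  0.1713 0.01  ] phi 0.741 x [ 0.002  0.001 -1.   ] F [ 0.2  0.2 -0.6] 0.0238
tool shift to (0.569, 0.1945, 0.01) [ 0.0001 -0.0003 -0.0341]
```

View pics/wrist12.png

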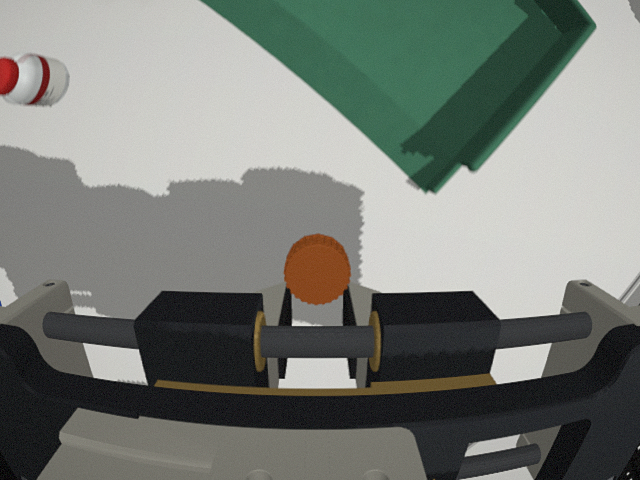

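>>> move_arm(
  rows=[
    [26,0,-0.003,-0.015,0,0,0],
    [26,0,-0.004,-0.012,0,0,0],
    [26,0,0,0,0,0,0],
    [26,0,0,0.04,0,0,0],
    [26,0,0,0,0.185,0,0],
    [26,0,0,0,0.185,0,0],
    [26,0,0,0,0.185,0,0],
    [26,0,0,0,0.185,0,0],
  ],
)

```text
time: 15.75
tool_pos: [0.5261, 0.1657, 0.0094]
tool_rot: [0.353, 1.568, -2.8]
contact_force: [-0.2, 0.0, -0.4]
opening: 0.0237
```

```bash
python3 -c "
from h import *
s,M=st()
mw=robot.camera_model('wrist'); im=robot.read_camera('wrist')
cv2.imwrite(f'pics/wrist13.png',im[:,:,::-1])
b=blobs(im,'orange')[0]
for ce,a,wh in b:
    K=mw['mtx'];E=mw['extrinsics'];p=np.array([(ce[0]-K[0,2])/K[0,0],(ce[1]-K[1,2])/K[1,1]]);r=np.linalg.norm(p);d=np.array([np.sin(r)*p[0]/r,-np.sin(r)*p[1]/r,-np.cos(r)]);d=E[:3,:3]@d;o=E[:3,3]
    print(ce,a,o+d*(.0165-o[2])/d[2])
"
```

```text
t 15.75 [0.5261 0.1657 0.0094] phi -0.011 x [-0.002 -0.001 -1.   ] F [-0.2  0.  -0.4] 0.0237
```

View pics/wrist13.png

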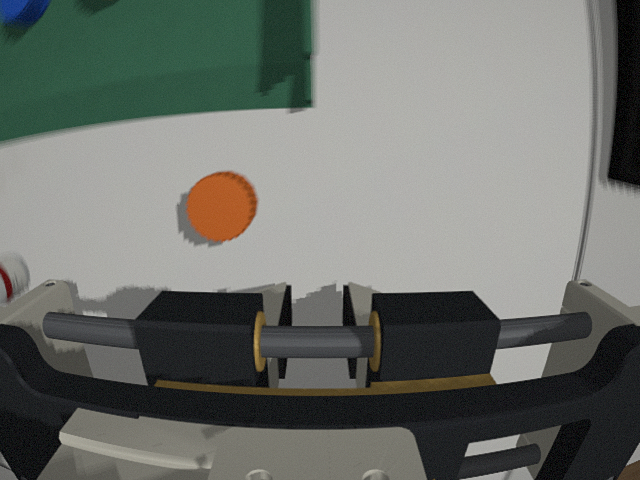

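>>> move_arm(
  rows=[
    [26,0,-0.02,0,0,0,0],
    [26,0,-0.02,0,0,0,0],
    [26,0,-0.006,0,0,0,0],
    [26,0,0,0,0,0,0],
    [26,0,0,-0.012,0,0,0],
    [26,0,0,-0.015,0,0,0],
    [26,0,0,-0.015,0,0,0],
    [26,0,0,0,0,0,0],
  ],
)

```text
time: 16.8
tool_pos: [0.5714, 0.2098, 0.0091]
tool_rot: [0.619, 1.567, -2.534]
contact_force: [-0.8, -0.4, -0.4]
opening: 0.0239
```

```bash
python3 -c "
from h import *
to(.663,.214,.01)
for n in ('wrist',): cv2.imwrite(f'pics/{n}14.png',robot.read_camera(n)[:,:,::-1])
"
```

```text
t 16.8 [0.5714 0.2098 0.0091] phi -0.011 x [-0.003 -0.002 -1.   ] F [-0.8 -0.4 -0.4] 0.0239
tool shift to (0.663, 0.214, 0.01) [-0.0012 -0.0052 -0.0916]
```

View pics/wrist14.png

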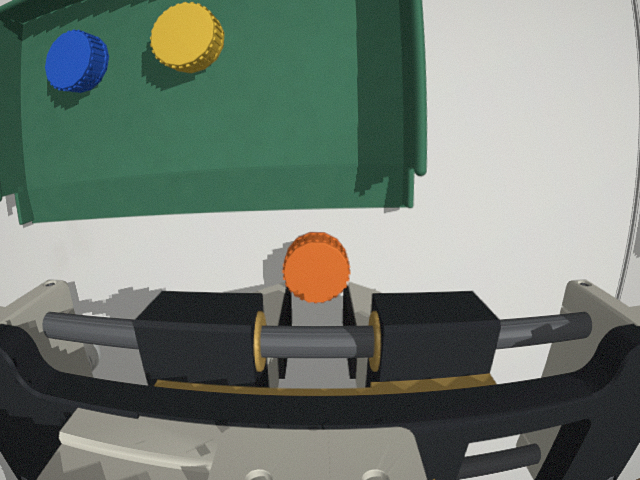

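Orange is cradled and lined up with the mouth. I'll push it in.

>>> move_arm(
  rows=[
    [26,-0.001,-0.003,-0.015,0,0,0],
    [26,0,-0.002,-0.02,0,0,0],
    [26,0,0,-0.02,0,0,0],
    [26,0,0,-0.018,0,0,0],
    [26,0,0,-0.012,0,0,0],
    [26,0,0,-0.006,0,0,0],
    [26,0,0,0,0,0,0],
    [26,0,0,0,0,0,0],
  ],
)

```text
time: 17.85
tool_pos: [0.6585, 0.2125, 0.0087]
tool_rot: [0.293, 1.557, -2.859]
contact_force: [-0.4, -0.4, -0.5]
opening: 0.0239
```

>>> move_arm(
  rows=[
    [26,0,0,0.02,0,0,0],
    [26,-0.04,0,0.01,0,0,0],
    [26,-0.05,0,0,0,0,0],
    [26,-0.05,0,0,0,0,0],
    [26,0,0.05,0.03,0,0,0],
    [26,0,0.05,0.03,0,0,0],
    [26,0,0.05,0.03,0,0,0],
    [26,0,0,0,0,0,0],
  ],
)

```text
time: 18.85
tool_pos: [0.5326, 0.061, 0.1544]
tool_rot: [0.433, 1.557, -2.716]
contact_force: [-0.1, 1.2, -0.4]
opening: 0.0238
```

>>> move_arm(
  rows=[
    [26,0,0.05,0.03,0,0,0],
    [26,0,0.055,0.02,0,0,0],
    [26,0,0.055,0.01,0,0,0],
    [26,0,0.055,0.01,0,0,0],
    [26,0,0.055,0.01,0,0,0],
    [26,0,0,0,0,0,0],
    [26,0,0,0,0,0,0],
    [26,0,0,0,0,0,0],
  ],
)

```text
time: 19.85
tool_pos: [0.4527, -0.2117, 0.1576]
tool_rot: [0.824, 1.562, -2.319]
contact_force: [-0.1, 0.3, -0.6]
opening: 0.0233
```

Run:
```python
from h import *
st()
for n in ("top","scene"):
    im=robot.read_camera(n); cv2.imwrite(f"pics/{n}9.png",im[:,:,::-1]); m=robot.camera_model(n)
    HS["orange"]=((4,150,120),(16,255,255))
    for c in HS:
        z=.0195 if c in("orange","yellow","blue") else .045
        for ce,a,wh in blobs(im,c)[0]: 
            p=pt(m,*ce,z)
            if p[0]<.8: print(n,c,ce.round(1),a,p.round(4))
```

```text
t 19.85 [ 0.4527 -0.2117  0.1576] phi -0.001 x [-0.006 -0.006 -1.   ] F [-0.1  0.3 -0.6] 0.0233
top orange [350.4 150.4] 247 [0.6751 0.2136 0.0195]
top yellow [317.  143.5] 270 [0.6931 0.2656 0.0195]
top blue [280.4 148.8] 281 [0.691  0.325  0.0195]
top blue [207.2 328. ] 155 [0.4193 0.4639 0.0195]
top blue [296.4 349. ] 466 [0.3728 0.3332 0.0195]
top red0 [271.2 243. ] 64 [0.5332 0.3532 0.045 ]
top green [394.9 298.2] 71 [0.4286 0.1792 0.045 ]
scene orange [414.7 230.1] 210 [0.6725 0.2118 0.0195]
scene yellow [394.3 211. ] 233 [0.6881 0.2626 0.0195]
scene blue [366.  195.9] 237 [0.6873 0.3214 0.0195]
scene green [342.8 331.9] 68 [0.4283 0.1778 0.045 ]
```

View pics/top9.png

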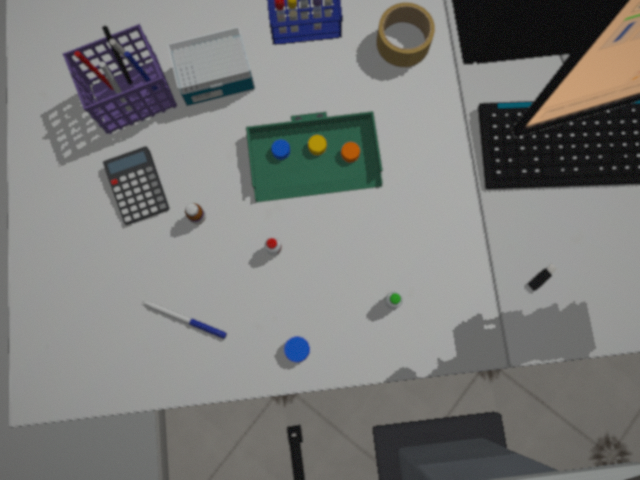

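View pics/scene9.png

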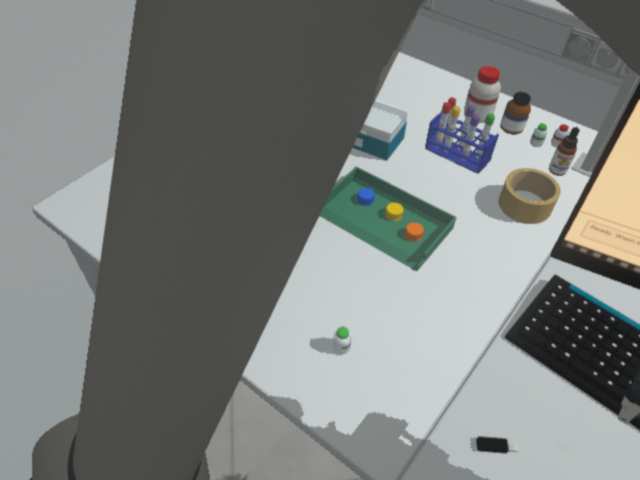

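All three caps lie in the tray at x of at least 0.672 (limit about 0.650). The red, green and amber bottles are at the same pixels as before, and the robot is clear.

```bash
python3 -c "
from cell import robot
print(robot.hand_in())"
```

```text
the job is handed in; nothing more can be done
None
```

I swept the blue (30 mm), yellow and orange caps one after another into the tray. The fingers stayed part-open as a cradle, and no cap was lifted or gripped. I handed the job in at about 20 s.

**Caps:** The last top and scene views put the caps at world x ≈ 0.69 (blue), 0.69 (yellow) and 0.67 (orange). The "inside" limit is about 0.65. The two views agreed to within 5 mm.

**Bottles and look-alike:** In the top view, the red and green bottles and the larger blue look-alike measured where they were at the start. I checked the amber bottle only by eye; it is at the same pixel position. The scene view confirmed only the green bottle, because the arm blocked the others.

**Forces:** The wrist force read under 2 N at every check, and the arm ended clear of everything.

No final check failed. One descent, beside the yellow cap, drifted by about 15 mm. I saw it in the wrist view and corrected it before pushing.

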